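Free the seized plug and blank off the air port

TASK

Work the seized T-handled plug out of the air manifold by twisting it back and forth while pulling up gently (a straight pull would drag the manifold up off its soft rubber mounts: do not lift it by as much as a centimetre) and leave the plug in the grey parts tray. Then blank off the open port with the keyhole plate: lower the wide end of its keyhole over the headed stud, slide the plate until the stud is at the narrow end of the slot and the plate covers the port, and let go. Leave the other things on the board where they are.

Things in the scene. Friction and masses are not known exactly. Their poses are not given: they have to be found in the camera images.
- plug_grip (a point): Grey plastic plug (90 g) seized in the manifold's port. This point is the centre of its T grip, an upright block 12 mm thick (its x), 46 mm long (its y), 26 mm high; z points up out of the port. To free it, turn it to and fro about half a radian each way at 1 rad/s or more while rising 4 to 5 mm/s.
- plug_collar (a point): Centre of the underside of the plug's collar (44 mm diameter, 6 mm thick), which rests on the manifold's top, 31 mm below plug_grip. Above the collar a neck of 22 mm diameter, 12 mm high; below it the barrel, 30 mm diameter, 36 mm long. The seal inside lets go once the barrel has risen about 26 mm; the barrel is clear of the port after 36 mm.
- port (a point): Centre of the round port, 35 mm diameter, in the manifold's top face. The manifold is an aluminium box 260 mm long (this frame's y), 100 mm wide (x), z up. A dry seal in the port grips the plug: 30 to 46 N, or 0.45 to 0.7 N m. It opposes the direction of sliding, so a straight pull meets all of it, but while the barrel turns a light pull makes it rise.
- stud (a point): Foot of the headed steel stud on the manifold's top face, 80 mm from the port along the manifold's -y. Neck 9 mm in diameter and 9 mm high, then a head 17 mm in diameter and 5 mm thick (top 14 mm above the face).
- elbow (a point): Top of the brass fitting with its gauge on the manifold's top, 80 mm beyond the stud from the port, 65 mm higher than the top face; 40 mm in diameter.
- manifold (a joint): How far the manifold has been pulled up off its rubber mounts (m): 0 at rest; the first 8 N or so lift nothing, then 1.5 N per mm.
- cover_tab (a point): Keyhole plate of bare aluminium, 5 mm thick, 139 mm long (its x) x 52 mm wide (its y), z up, 160 g, lying flat. This point is the centre of its upright grip tab, 28 mm along x, 12 mm thick along y, 32 mm high (from the plate's top face up), 21 mm above the plate's underside. The plate reaches from 59 mm on the -x side of this point (the solid cover end) to 80 mm on the +x side (the keyhole end).
- cover_mid (a point): Centre of the plate's solid cover end, on its underside: the point to bring over the centre of the port. 14.5 mm from the tab on the plate's -x side.
- keyhole_mouth (a point): Centre of the keyhole's wide end, a 26 x 26 mm square hole, on the plate's underside, 32 mm from the tab on the plate's +x side.
- slot_end (a point): Where the stud's axis lies when the plate is locked, at the closed end of the 14 mm wide slot, on the underside; 33.5 mm from keyhole_mouth on the plate's +x side and 80 mm from cover_mid. The slot runs from the wide end to 4.5 mm beyond this point.
- tray: Grey plastic parts tray, fixed, 150 mm (its x) x 130 mm (its y), 35 mm high, walls and floor 4 mm thick, open on top. Origin: centre of its underside, on the white board, whose top is 12 mm above the steel bench.
- oddplate: Bystander: an aluminium plate of the same size with the same tab, but with only a square hole of 26 mm and no slot. Its origin is on its underside, 6 mm from the tab on its +x side. Leave alone.
- bottle: Bystander: white bottle, 64 mm in diameter, 170 mm high. Origin: centre of its foot.
- jar: Bystander: glass jar, 70 mm in diameter, 85 mm high. Origin: centre of its foot.
- beaker: Bystander: white open beaker, 72 mm in diameter, 90 mm high. Origin: centre of its foot.
- wrench: Bystander: wrench 160 mm long, lying along its x. Origin: on its underside.
- brush: Bystander: brush 180 mm long, lying along its x. Origin: on its underside.
- tin: Bystander: low round aluminium can, 60 mm in diameter, 50 mm high. Origin: centre of its foot.
There are look-alikes about, which are no part of the job. What is shaped like the part that bears cover_tab but blue or turquoise is not meant.

How it is judged:
On the way, in this order (a step that is already met when the one before it is completed fails the run):
1. the plug is out of the port and lies released in the tray (x of plug_grip in the frame of tray between -0.071 and 0.071 m and y of plug_grip in the frame of tray between -0.061 and 0.061 m and z of plug_grip in the frame of tray below 0.08 m and contact force between plug and the fingers below 0.1 N), for 0.2 s.
2. the wide end of the plate's keyhole is down over the stud (horizontal distance between keyhole_mouth and stud below 0.01 m and z of keyhole_mouth in the frame of stud between -0.004 and 0.007 m), for 0.1 s.
3. the plate is slid home: stud at the narrow end, port covered (horizontal distance between slot_end and stud below 0.008 m and horizontal distance between cover_mid and port below 0.009 m and z of slot_end in the frame of stud below 0.006 m), for 0.1 s.
At the end, for the whole second after the job is handed in: Plug in the tray; plate flat on the manifold (0.05 rad, 4 mm) with the stud within 8 mm of the slot's narrow end and the cover centre within 9 mm of the port; manifold never pulled up 10 mm; no bystander shifted 50 mm (x of plug_grip in the frame of tray between -0.071 and 0.071 m and y of plug_grip in the frame of tray between -0.061 and 0.061 m and z of plug_grip in the frame of tray below 0.08 m and horizontal distance between slot_end and stud below 0.008 m and horizontal distance between cover_mid and port below 0.009 m and z of slot_end in the frame of stud between -0.004 and 0.004 m and angle between cover_mid's own z axis and vertical below 0.05 rad); the robot touches nothing.
It fails at once if the manifold is dragged up 10 mm off its mounts (value of joint manifold above 0.01 m).
It fails at once if a bystander is shifted by 50 mm (distance of any of oddplate, bottle, jar, beaker, wrench, brush, tin from where it was at the start of the episode above 0.05 m).
It also fails if it takes over 72 s, if anything falls off the work surface, if the arm or the gripper's body presses on something with over 40 N, if the wrist force passes 120 N, or if a joint passes its speed limit or range.

ROBOT

A 6-joint arm with a two-finger parallel gripper is mounted at the origin on the work surface. World frame = base frame: x ahead of the robot, y to its left, z up, the work surface at z = 0. Lengths are in m, angles in rad, forces in N, time in s.
With the tool pointing down it reaches from about 0.35 to 0.775 m from the base axis. Payload 5.5 kg.
Tool frame: the origin (TCP) lies at the very end of the fingers, on their centre line; the grasp point (between the pads) lies 19 mm behind it; z points along the fingers, y is the line along which they close (so a half turn about z gives the same grasp; the last joint's range is limited). The gripper opens to 85 mm and grips with 20 to 120 N. Pads are 22 mm wide; open, the fingers measure 114 mm over their backs; the gripper's body (76 mm by 85 mm) begins 54 mm behind the grasp point. The pads swing forward as they close: fully open they stand 13 mm farther back than shut.
Start: joints at [1.139, 0.313, 0.046, 1.304, 0, 1.431], TCP at [0.165, 0.551, 0.231] pointing down, gripper open.
Joint ranges: [-2.76, 2.76], [-0.86, 1.69], [-1.03, 1.26], [-2.2, 2.34], [-1.47, 1.5], [-3.14, 3.14]. Speed limits (rad/s): [2.57, 2.57, 3.14, 3.14, 3.14, 3.14].

INTERFACE

Orientations are given as a unit quaternion [w, x, y, z].
In Python, from workcell import get_state, read_camera, calibration, hand_in gives the robot as it stands.
- The arm moves only by the tool drive_tool, never from a script. Its argument "deltas" is a list that holds one entry, the list of rows, each a list of 7 numbers: the closure in counts, from 0 (fully open) to 255 (shut), then the shift along the tool's x, y, z in m, then the turn, a rotation vector about the tool's x, y, z in degrees. A call has 1 to 12 rows; each row is the pose to reach, as a shift and turn from the pose commanded when the call began, along the tool's axes at that moment; what a row does not reach only later rows make up. A row lasts 1/8 s, in which the tool goes at most 62.5 mm and 10.7 degrees, less where a joint would pass 70% of its speed; a pose out of reach is approached as far as the arm can. A call with a gripper value outside its range is refused whole. The fingers move at their own pace and stop on an object; "newtons" is the grip in N (left out, the last holds). Time passes only in rows, so rows that repeat a pose let the fingers close. It gives the time, the measured TCP pose, the force, the opening and the grip force at its end, in the units of the state.
- get_state(): the state, without advancing time (a new reading comes with each control period).
- read_camera(name): name is "side" or "top" or "wrist"; returns (picture, depth): 384x512x3 uint8, red, green, blue; 384x512 float32, m along the optical axis (not along the pixel's ray), 0 where there is no reading.
- calibration(name): a dict with "mtx" (3x3 intrinsics, pixels), "world_from_camera" (4x4, takes a point from camera to world coordinates). Camera axes: x right, y up, looking along -z (the intrinsics and any distortion apply to the point x, -y, -z); pixel columns grow to the right and rows downward; lengths in m; the calibration is good to about 2 mm. A picture is of the moment at which its call begins: read the wrist's pose just before it. calibration takes no time and is no camera call; for the wrist camera it gives the pose at the moment of the call.
- hand_in(): hands the job in; it is judged then, once.
The state is a dict: "clock": time; "joint_pos": joint angles; "qvel": joint speeds; "tau": joint torques, N m; "tcp_pos": TCP position; "orientation": TCP orientation; "wrist_force": force on the tool from outside, world axes, zero at the start; "ft_torque": the same for the moment, N m; "finger_gap": finger opening in m; "grip_force": force on a finger pad.
Only numpy, scipy, OpenCV 4.12 (cv2) and the standard library are available. Lean on these libraries where they do the work, as an engineer would, in place of code of your own. Each camera call takes 0.05 s, during which the arm holds its last target. There are 200 camera calls.

## Working session

There is one attempt and no reset: what is moved stays moved. The work goes in short steps, Python scripts to look and compute and a tool call to move; the robot and the scene stay as the last step left them, time stands still between calls to the robot, and variables do not carry over. Pictures are saved under pics/ and viewed, at most 10 in all, crops included, and the job is handed in when it is done.

Besides the shell and the picture viewer there is one more tool, called after "Call:" in YAML: its name, and indented under it one key for each argument. drive_tool: Moves the arm, as the interface text tells. Its arguments: {"type":"object","properties":{"deltas":{"type":"array","items":{"type":"array","items":{"type":"array","items":{"type":"number"}}}},"newtons":{"type":"number"}},"required":["deltas"]}

```bash
mkdir -p pics; cat > h.py <<'E'
import numpy as np, cv2
from workcell import get_state, read_camera, calibration, hand_in
def cloud(name, save=None):
    c=calibration(name); img,d=read_camera(name)
    M=np.array(c["mtx"]);T=np.array(c["world_from_camera"])
    v,u=np.mgrid[:d.shape[0],:d.shape[1]]
    P=np.stack([(u-M[0,2])/M[0,0]*d,-(v-M[1,2])/M[1,1]*d,-d],-1)@T[:3,:3].T+T[:3,3]
    P[d==0]=np.nan
    if save: cv2.imwrite(save,img[...,::-1])
    return img,P
E
python3 - <<'E'
from h import *
s=get_state();print(s)
for n in("top","side"):
    c=calibration(n);print(n,c)
    i,P=cloud(n,f"pics/{n}0.png");np.savez(f"{n}0.npz",i=i,P=P)
E
```

```text
{'clock': 0.0, 'joint_pos': array([ 1.13940276e+00,  3.14012261e-01,  4.49892670e-02,  1.30358654e+00,
       -2.65126917e-07,  1.43120107e+00]), 'qvel': array([-0.00102554,  0.00035869,  0.00014604, -0.00058543,  0.00098772,
        0.0007602 ]), 'tau': array([ 4.57058222e-04, -4.80626786e+01,  2.98533297e+01,  1.94089237e-02,
        4.86272552e-05, -2.73035354e-07]), 'tcp_pos': array([0.16520862, 0.55023286, 0.23040632]), 'orientation': array([-2.55200613e-04,  1.45382029e-01,  9.89375178e-01, -8.69941628e-04]), 'wrist_force': array([ 0.48110343,  0.17601851, -0.44394973]), 'ft_torque': array([0.04188098, 0.03816014, 0.04689414]), 'grip_force': 0.0, 'finger_gap': 0.08506818855359846}
top {'mtx': array([[372.82460539,   0.        , 255.79894539],
       [  0.        , 372.82460539, 191.60320338],
       [  0.        ,   0.        ,   1.        ]]), 'world_from_camera': array([[-0.0250238 ,  0.99206587, -0.12320354,  0.33270475],
       [-0.99965546, -0.02580903, -0.00478135, -0.10255597],
       [-0.00792318,  0.12304144,  0.9923699 ,  1.21757282],
       [ 0.        ,  0.        ,  0.        ,  1.        ]])}
side {'mtx': array([[493.47270429,   0.        , 258.86444325],
       [  0.        , 493.47270429, 195.75058357],
       [  0.        ,   0.        ,   1.        ]]), 'world_from_camera': array([[ 0.877786  ,  0.36619556, -0.30885685,  0.01698754],
       [-0.4789504 ,  0.65750903, -0.58162564, -0.99293837],
       [-0.00991256,  0.65846996,  0.75254173,  1.28194389],
       [ 0.        ,  0.        ,  0.        ,  1.        ]])}
```

View pics/top0.png

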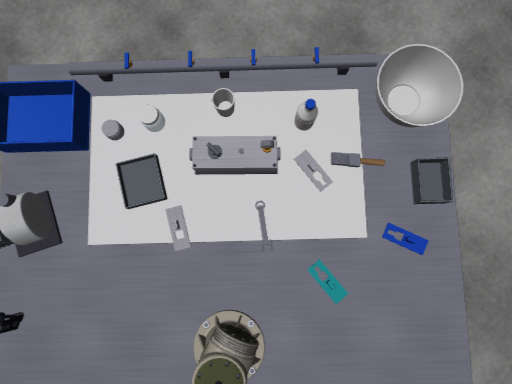

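View pics/side0.png

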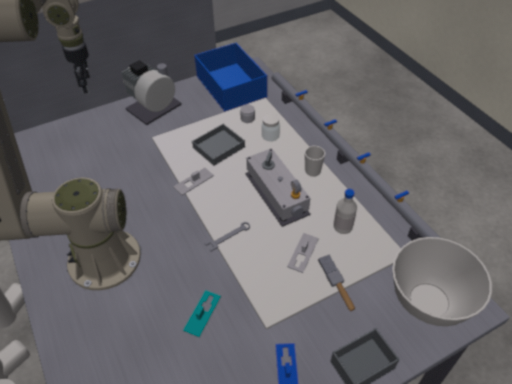

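The top view shows the manifold at (235,155), with the plug at about (214,152), the stud at (241,151) and the elbow at (267,147). The grey tray on the board is at (142,182). A look-alike black tray sits off the board at (432,180).

Candidates for the plate: grey (178,228), grey (313,170), turquoise (327,282) and blue (405,238). The last two are the wrong colour, so I'll check the two grey ones up close.

```bash
python3 - <<'E'
import numpy as np,cv2
t=np.load("top0.npz")["i"];s=np.load("side0.npz")["i"]
R=lambda a:cv2.resize(a,(390,290),interpolation=cv2.INTER_CUBIC)
o=np.vstack([np.hstack([R(t[200:256,140:215]),R(t[142:198,275:350])]),np.hstack([R(s[155:211,155:230]),R(s[222:278,265:340])])])
cv2.imwrite("pics/c1.png",o[...,::-1])
E
```

```text
(no output)
```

View pics/c1.png

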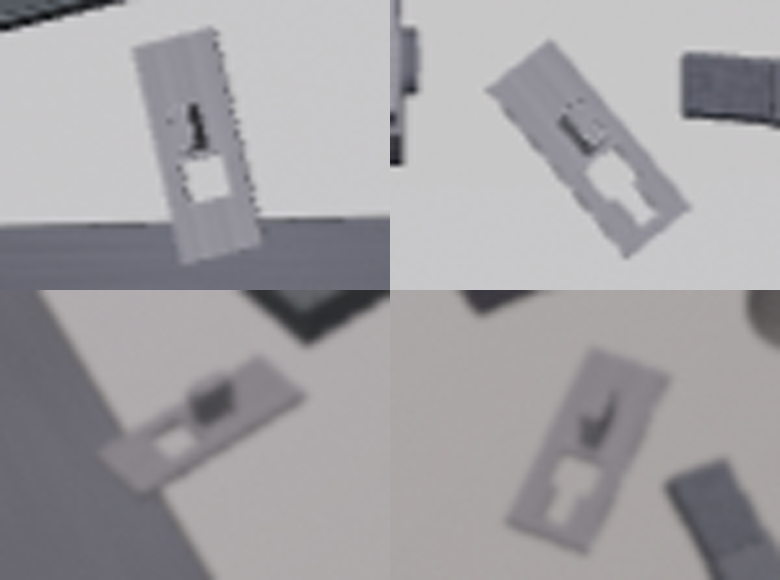

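The right-hand grey plate at (313,170) has the keyhole with the slot. The left one at (178,228) has only a square hole, so it is the oddplate. Next I measure.

```bash
python3 - <<'E'
import numpy as np,cv2
for n,boxes in (("top",dict(man=(185,130,285,178),plate=(290,148,336,194),tray=(112,150,172,212))),("side",dict(man=(240,145,312,222),plate=(283,228,325,275),tray=(188,122,250,165)))):
    z=np.load(n+"0.npz");P=z["P"];
    for k,(a,b,c,d) in boxes.items():
        Q=P[b:d,a:c].reshape(-1,3);Q=Q[~np.isnan(Q[:,2])]
        h,e=np.histogram(Q[:,2],bins=np.arange(0,.2,.004))
        print(n,k,[(round(float(x),3),int(y)) for x,y in zip(e,h) if y>3])
        if k=="man":
            zt=e[40//4+np.argmax(h[10:])]+.002
            m=Q[abs(Q[:,2]-zt)<.004]
            print(zt,cv2.minAreaRect((m[:,:2]*1000).astype(np.float32)))
            up=Q[Q[:,2]>zt+.006]
            import collections
            from scipy.cluster.hierarchy import fcluster,linkage
            l=fcluster(linkage(up[:,:2]),.012,'distance')
            for j in set(l):
                w=up[l==j]
                if len(w)>4:
                    print(' cl',len(w),w.mean(0).round(4),w[:,2].max().round(4))
                    tp=w[w[:,2]>w[:,2].max()-.006]
                    if len(tp)>4: print('   top',len(tp),tp.mean(0).round(4),cv2.minAreaRect((tp[:,:2]*1000).astype(np.float32)))
        if k=="plate":
            m=Q[(Q[:,2]>.0145)&(Q[:,2]<.022)];print(cv2.minAreaRect((m[:,:2]*1000).astype(np.float32)))
            w=Q[Q[:,2]>.03];print(' tab',len(w),w.mean(0).round(4),w[:,2].max(), cv2.minAreaRect((w[:,:2]*1000).astype(np.float32)))
        if k=="tray":
            m=Q[(Q[:,2]>.040)&(Q[:,2]<.055)];print(cv2.minAreaRect((m[:,:2]*1000).astype(np.float32)))
E
```

```text
top man [(0.004, 96), (0.008, 758), (0.012, 619), (0.016, 175), (0.02, 95), (0.024, 8), (0.044, 6), (0.048, 35), (0.052, 26), (0.056, 12), (0.06, 8), (0.064, 20), (0.068, 42), (0.072, 25), (0.076, 16), (0.08, 33), (0.084, 59), (0.088, 59), (0.092, 863), (0.096, 1351), (0.1, 200), (0.104, 40), (0.108, 30), (0.112, 11), (0.116, 11), (0.12, 4), (0.124, 4), (0.128, 5), (0.132, 13), (0.136, 33), (0.14, 34), (0.144, 14), (0.148, 12), (0.152, 12), (0.156, 30), (0.16, 22)]
0.098 ((597.9000244140625, -32.536224365234375), (260.0390319824219, 98.925537109375), 88.45638275146484)
 cl 116 [0.5965 0.0264 0.1276] 0.1454
   top 36 [0.5974 0.0252 0.1413] ((598.3223266601562, 26.28478240966797), (43.59297561645508, 10.799184799194336), 43.395015716552734)
 cl 25 [ 0.5975 -0.0525  0.1099] 0.1137
   top 21 [ 0.5977 -0.0523  0.1105] ((596.7658081054688, -52.448486328125), (14.354633331298828, 13.333599090576172), 61.985652923583984)
 cl 137 [ 0.604  -0.1324  0.1443] 0.1661
   top 25 [ 0.6069 -0.1341  0.1619] ((607.0821533203125, -135.3015899658203), (24.294200897216797, 13.687224388122559), 66.432815551
[... 1909 characters left out ...]
), (0.016, 365), (0.02, 85), (0.024, 9), (0.028, 6), (0.032, 10), (0.036, 18), (0.04, 42), (0.044, 31), (0.048, 21)]
((551.0157470703125, -281.162109375), (180.51402282714844, 130.9892120361328), 59.47737121582031)
 tab 124 [ 0.5588 -0.3254  0.043 ] 0.05423127433224484 ((560.2811279296875, -323.1623229980469), (32.05778503417969, 114.91683197021484), 10.286896705627441)
side tray [(0.0, 7), (0.004, 100), (0.008, 480), (0.012, 815), (0.016, 467), (0.02, 165), (0.024, 90), (0.028, 84), (0.032, 81), (0.036, 77), (0.04, 86), (0.044, 92), (0.048, 59), (0.052, 6), (0.088, 6), (0.096, 9), (0.1, 7)]
((520.757568359375, 273.86456298828125), (155.1282501220703, 140.14236450195312), 12.106945991516113)
```

Call:
drive_tool:
  deltas:
    - [[0,-0.047,-0.0316,-0.005,0,0,-5.33],[0,-0.094,-0.0632,-0.01,0,0,-10.67],[0,-0.141,-0.0948,-0.015,0,0,-16],[0,-0.187,-0.126,-0.02,0,0,-21.3],[0,-0.234,-0.158,-0.025,0,0,-26.7],[0,-0.281,-0.19,-0.03,0,0,-32],[0,-0.328,-0.221,-0.035,0,0,-37.3],[0,-0.375,-0.253,-0.04,0,0,-42.7],[0,-0.42,-0.284,-0.045,0,0,-48],[0,-0.468,-0.316,-0.05,0,0,-53.3],[0,-0.515,-0.347,-0.05,0,0,-58.7],[0,-0.562,-0.379,-0.05,0,0,-64]]

```text
clock: 1.6
tcp_pos: [0.5955, 0.0245, 0.2809]
orientation: [-0.0, -0.402, 0.916, 0.0]
wrist_force: [0.7, 1.5, 0.2]
finger_gap: 0.0854
grip_force: 0.0
```

```bash
cat >> h.py <<'E'
from scipy.spatial.transform import Rotation as Ro
def plan(pos,yaw=None):
    """tool-frame shift and world-z->tool turn (deg) to reach pos with tool y at world angle yaw (deg, mod 180)"""
    s=get_state();q=s["orientation"];R=Ro.from_quat(np.r_[q[1:],q[0]])
    y=R.apply([0,1,0]);cy=np.degrees(np.arctan2(y[1],y[0]))
    d=R.inv().apply(np.array(pos)-s["tcp_pos"])
    print("t",round(s["clock"],2),"tcp",s["tcp_pos"].round(4),"yaw",cy.round(2),"zt",R.apply([0,0,1]).round(4),"F",s["wrist_force"].round(1),"gap",round(s["finger_gap"],4))
    print("shift",d.round(4))
    if yaw is not None:
        a=(yaw-cy+90)%180-90
        if True:
            t=Ro.from_euler('z',cy+a,degrees=True).as_matrix()
            yv=t[:,0];zv=np.array([0,0,-1.]);xv=np.cross(yv,zv)
            print("rotvec",(R.inv()*Ro.from_matrix(np.c_[xv,yv,zv])).as_rotvec(degrees=True).round(2))
E
python3 - <<'E'
from h import *
plan([.598,.026,.28],137)
i,P=cloud("wrist","pics/w1.png");np.savez("w1.npz",i=i,P=P)
print(calibration("wrist"))
E
```

```text
t 1.6 tcp [0.5955 0.0245 0.2809] yaw 137.44 zt [-4.e-04  4.e-04 -1.e+00] F [0.7 1.5 0.2] gap 0.0854
shift [-0.0028 -0.0008  0.0009]
rotvec [ 0.03 -0.    0.44]
{'mtx': array([[281.76737955,   0.        , 254.42542951],
       [  0.        , 281.76737955, 191.31022868],
       [  0.        ,   0.        ,   1.        ]]), 'world_from_camera': array([[-0.73637046, -0.64823564, -0.19377591,  0.55077353],
       [ 0.67657027, -0.7069319 , -0.20615516, -0.03386537],
       [-0.00334925, -0.28290959,  0.95914073,  0.42182793],
       [ 0.        ,  0.        ,  0.        ,  1.        ]])}
```

View pics/w1.png

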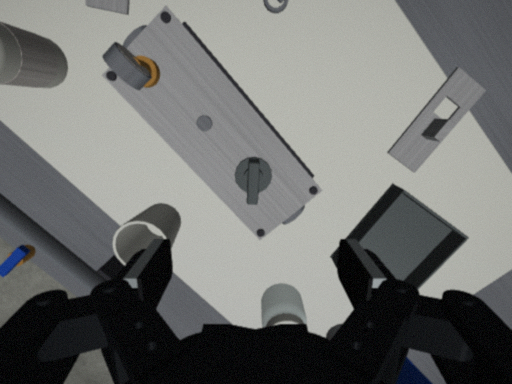

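The wrist view shows the plug at (253,180), with its T bar nearly vertical in the image from (255,160) to (251,203). The stud is at (205,123) and the elbow at (150,72). Now I fit these numerically.

```bash
python3 - <<'E'
from h import *
z=np.load("w1.npz");P=z["P"]
def rect(m,msg):
    r=cv2.minAreaRect((P[m][:,:2]*1000).astype(np.float32));b=cv2.boxPoints(r)
    print(msg,m.sum(),"mean",P[m].mean(0).round(4),"rect",np.round(r[0],1),np.round(r[1],1),round(r[2],1))
v,u=np.mgrid[:384,:512]
box=lambda a,b,c,d:(u>=a)&(u<c)&(v>=b)&(v<d)
Z=P[...,2]
m=box(100,5,325,240)&(abs(Z-.097)<.005);print("face z",np.median(Z[m]))
m2=cv2.morphologyEx(m.astype(np.uint8),cv2.MORPH_OPEN,np.ones((3,3)))>0
n,l,st,_=cv2.connectedComponentsWithStats(m2.astype(np.uint8));m2=l==1+np.argmax(st[1:,4]);rect(m2,"manifold")
g=box(235,150,280,215)&(Z>.133);rect(g,"grip top");w=P[g][:,:2];w=w-w.mean(0);_,_,V=np.linalg.svd(w,full_matrices=False);print("axis deg",np.degrees(np.arctan2(V[0,1],V[0,0]))%180, np.median(P[g][:,2]))
rect(box(190,110,220,137)&(Z>.105),"stud head")
rect(box(232,150,275,200)&(Z>.1)&(Z<.108),"collar")
t=box(330,180,470,305)&(Z>.042)&(Z<.052);rect(t,"tray rim")
# plate from top camera by colour/mask
for nme,b in (("top",(285,145,340,196)),("side",(280,228,328,278))):
    q=np.load(nme+"0.npz");i=q["i"].astype(int);Q=q["P"]
    g=i.sum(2)/3;sub=g[b[1]:b[3],b[0]:b[2]];print(nme,np.percentile(sub,[5,25,50,75,95]))
    th,_=cv2.threshold(sub.astype(np.uint8),0,255,cv2.THRESH_OTSU)
    mk=np.zeros(g.shape,np.uint8);mk[b[1]:b[3],b[0]:b[2]]=(sub<th)
    n,l,st,_=cv2.connectedComponentsWithStats(mk);mk=l==1+np.argmax(st[1:,4])
    mk&=~np.isnan(Q[...,2])&(Q[...,2]<.024)
    r=cv2.minAreaRect((Q[mk][:,:2]*1000).astype(np.float32));print(th,st[1:,4].max(),r)
E
```

```text
face z 0.09683439898794804
manifold 17870 mean [ 0.5952 -0.0431  0.0969] rect [598.8 -34.1] [261.1 100.4] 88.8
grip top 498 mean [0.5984 0.025  0.1405] rect [599.3  25.9] [45.5 12. ] 44.9
axis deg 44.726017807782675 0.14067392425516997
stud head 189 mean [ 0.5977 -0.0538  0.1107] rect [597.6 -53.9] [15.8 15.4] 42.9
collar 568 mean [0.5984 0.0248 0.1028] rect [598.8  25.6] [42.2 42.3] 46.8
tray rim 826 mean [0.4882 0.2634 0.0459] rect [524.8 271.2] [148.6 130.6] 13.1
top [132.73333333 168.33333333 199.66666667 199.66666667 200.        ]
168.0 579 ((547.3513793945312, -284.0130615234375), (138.69342041015625, 52.62356185913086), 37.302146911621094)
side [ 98.66666667 137.66666667 165.33333333 166.66666667 167.66666667]
144.0 536 ((544.3984375, -284.20928955078125), (141.70654296875, 51.32344436645508), 36.68062973022461)
```

```bash
python3 -c "
from h import *
plan([.5988,.0257,.110],135)"
```

```text
t 1.65 tcp [0.5996 0.0188 0.2794] yaw 137.34 zt [ 0.0015 -0.0033 -1.    ] F [ 5.5 -3.4 -0.4] gap 0.0853
shift [-0.0048  0.0058  0.1694]
rotvec [-0.19 -0.08  2.34]
```

Call:
drive_tool:
  deltas:
    - [[0,0,0,0.03,0,0,1.2],[0,0,0,0.06,0,0,2.3],[0,0,0,0.09,0,0,2.3],[0,0,0,0.09,0,0,2.3],[0,0,0,0.09,0,0,2.3]]

```text
clock: 2.28
tcp_pos: [0.5949, 0.0262, 0.1922]
orientation: [0.0, -0.383, 0.924, -0.0]
wrist_force: [0.5, 0.1, 0.3]
finger_gap: 0.0855
grip_force: 0.0
```

```bash
python3 -c "
from h import *
plan([.5988,.0257,.110],135)"
```

```text
t 2.27 tcp [0.5949 0.0262 0.1922] yaw 134.98 zt [ 6.e-04  0.e+00 -1.e+00] F [0.5 0.1 0.3] gap 0.0855
shift [-0.0024 -0.0031  0.0822]
rotvec [-0.02  0.02 -0.02]
```

Call:
drive_tool:
  deltas:
    - [[0,-0.0024,-0.0031,0.03,0,0,0],[0,-0.0024,-0.0031,0.055,0,0,0],[0,-0.0024,-0.0031,0.075,0,0,0],[0,-0.0024,-0.0031,0.082,0,0,0],[0,-0.0024,-0.0031,0.082,0,0,0],[0,-0.0024,-0.0031,0.082,0,0,0]]

```text
clock: 3.02
tcp_pos: [0.5995, 0.0256, 0.1107]
orientation: [0.001, -0.383, 0.924, -0.0]
wrist_force: [-0.1, -0.1, -0.3]
finger_gap: 0.0855
grip_force: 0.0
```

```bash
python3 -c "
from h import *
plan([.5988,.0257,.110],135)"
```

```text
t 3.02 tcp [0.5995 0.0256 0.1107] yaw 134.99 zt [ 2.3e-03 -1.0e-04 -1.0e+00] F [-0.1 -0.1 -0.3] gap 0.0855
shift [0.0004 0.0006 0.0007]
rotvec [-0.1   0.09 -0.01]
```

Position is good, so I close with a firm grip.

Call:
drive_tool:
  deltas:
    - [[120,0,0,0,0,0,0],[255,0,0,0,0,0,0],[255,0,0,0,0,0,0],[255,0,0,0,0,0,0],[255,0,0,0,0,0,0],[255,0,0,0,0,0,0]]
  newtons: 120

```text
clock: 3.78
tcp_pos: [0.5987, 0.0255, 0.11]
orientation: [0.0, -0.383, 0.924, -0.0]
wrist_force: [-2.0, -0.4, 5.0]
finger_gap: 0.0144
grip_force: 117.8
```

```bash
python3 -c "
from h import *
plan([.5988,.0257,.110],135)"
```

```text
t 3.77 tcp [0.5987 0.0255 0.11  ] yaw 134.99 zt [ 8.e-04 -1.e-04 -1.e+00] F [-2.  -0.4  5. ] gap 0.0144
shift [-0.0002  0.      0.    ]
rotvec [-0.04  0.03 -0.01]
```

Call:
drive_tool:
  deltas:
    - [[255,0,0,0,0,0,10],[255,0,0,-0.0006,0,0,20],[255,0,0,-0.0012,0,0,30],[255,0,0,-0.0015,0,0,20],[255,0,0,-0.0021,0,0,10],[255,0,0,-0.0027,0,0,0],[255,0,0,-0.0033,0,0,-10],[255,0,0,-0.0039,0,0,-20],[255,0,0,-0.0045,0,0,-30],[255,0,0,-0.0048,0,0,-20],[255,0,0,-0.0054,0,0,-10],[255,0,0,-0.006,0,0,0]]

```text
clock: 5.28
tcp_pos: [0.5977, 0.0253, 0.1132]
orientation: [-0.001, -0.38, 0.925, 0.0]
wrist_force: [1.5, -1.6, -8.8]
finger_gap: 0.015
grip_force: 117.9
```

```bash
python3 - <<'E'
from h import *
s=get_state();print(s["ft_torque"],s["wrist_force"]);plan([.5988,.0257,.110],135)
i,P=cloud("top");a=P[138:170,190:285].reshape(-1,3)
# compare manifold face height now and at start (elbow half, unobstructed)
P0=np.load("top0.npz")["P"]
for b in ((198,165,270,171),(248,140,258,165)):
    f=lambda Q:np.nanmedian(Q[b[1]:b[3],b[0]:b[2],2])
    print("face",f(P0),f(P))
E
```

```text
[-0.40516236 -0.44780002  0.47142188] [ 1.46078084 -1.59509273 -8.80949847]
t 5.28 tcp [0.5977 0.0253 0.1132] yaw 134.69 zt [-2.8e-03 -6.0e-04 -1.0e+00] F [ 1.5 -1.6 -8.8] gap 0.015
shift [-0.0011 -0.0005  0.0032]
rotvec [ 0.09 -0.14 -0.31]
face 0.0921513110100014 0.0939386484385274
face 0.09649967877789567 0.09639117305224987
```

The twisting works: about 9 N of pull and the manifold is not lifting. I continue.

Call:
drive_tool:
  deltas:
    - [[255,0,0,-0.0006,0,0,10],[255,0,0,-0.0012,0,0,20],[255,0,0,-0.0018,0,0,30],[255,0,0,-0.0021,0,0,20],[255,0,0,-0.0027,0,0,10],[255,0,0,-0.0033,0,0,0],[255,0,0,-0.0039,0,0,-10],[255,0,0,-0.0045,0,0,-20],[255,0,0,-0.0051,0,0,-30],[255,0,0,-0.0054,0,0,-20],[255,0,0,-0.006,0,0,-10],[255,0,0,-0.0066,0,0,0]]

```text
clock: 6.82
tcp_pos: [0.5976, 0.0253, 0.1198]
orientation: [-0.001, -0.381, 0.924, 0.0]
wrist_force: [1.6, -1.3, -10.3]
finger_gap: 0.0147
grip_force: 118.0
```

Call:
drive_tool:
  deltas:
    - [[255,0,0,-0.0006,0,0,10],[255,0,0,-0.0012,0,0,20],[255,0,0,-0.0018,0,0,30],[255,0,0,-0.0021,0,0,20],[255,0,0,-0.0027,0,0,10],[255,0,0,-0.0033,0,0,0],[255,0,0,-0.0039,0,0,-10],[255,0,0,-0.0045,0,0,-20],[255,0,0,-0.0051,0,0,-30],[255,0,0,-0.0054,0,0,-20],[255,0,0,-0.006,0,0,-10],[255,0,0,-0.0066,0,0,0]]

```text
clock: 8.32
tcp_pos: [0.5976, 0.0254, 0.1262]
orientation: [-0.002, -0.381, 0.924, 0.001]
wrist_force: [2.0, -0.8, -10.3]
finger_gap: 0.0145
grip_force: 118.0
```

```bash
python3 - <<'E'
from h import *
s=get_state();print(s["ft_torque"],s["wrist_force"]);plan([.5988,.0257,.110],135)
z=calibration("wrist");i,P=cloud("wrist","pics/w2.png")
Z=P[...,2];h,e=np.histogram(Z[(Z>.08)&(Z<.2)],bins=np.arange(.08,.2,.002));print([(round(float(a),3),int(b)) for a,b in zip(e,h) if b>100])
E
```

```text
[-0.3679449  -0.4436951   0.36234061] [  2.03761949  -0.80462931 -10.31908064]
t 8.32 tcp [0.5976 0.0254 0.1262] yaw 134.83 zt [-3.3e-03 -2.0e-04 -1.0e+00] F [  2.   -0.8 -10.3] gap 0.0145
shift [-0.0012 -0.0007  0.0162]
rotvec [ 0.12 -0.14 -0.17]
[(0.08, 122), (0.082, 125), (0.084, 117), (0.086, 136), (0.088, 132), (0.09, 150), (0.092, 127), (0.094, 3424), (0.096, 41376), (0.098, 2998), (0.1, 657), (0.102, 267), (0.104, 161), (0.106, 245), (0.108, 1143), (0.11, 787), (0.112, 167), (0.114, 209), (0.116, 299), (0.118, 1048), (0.12, 105), (0.13, 124), (0.132, 174), (0.134, 201), (0.136, 219), (0.138, 234), (0.14, 236), (0.142, 190), (0.144, 161), (0.146, 151), (0.148, 177), (0.15, 174), (0.152, 198), (0.154, 542), (0.156, 1992), (0.158, 124), (0.16, 118), (0.162, 433), (0.166, 134), (0.168, 240), (0.17, 386), (0.172, 547), (0.174, 452), (0.176, 599), (0.178, 781), (0.18, 1623), (0.182, 1880), (0.184, 851), (0.186, 811), (0.188, 838), (0.19, 925), (0.192, 1041), (0.194, 1186), (0.196, 1619)]
```

View pics/w2.png

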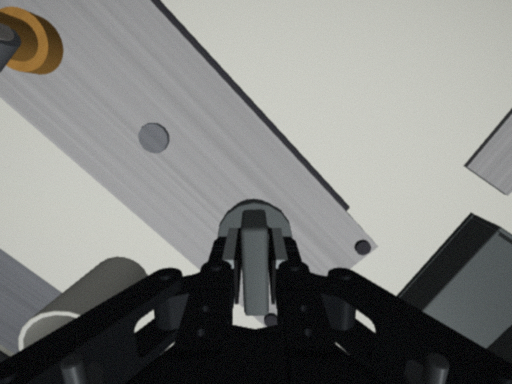

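The wrist view shows the collar at (253,215), lifted about 16 mm, while the manifold face stays at 0.097. The plug is rising without slip.

Call:
drive_tool:
  deltas:
    - [[255,0,0,-0.0006,0,0,10],[255,0,0,-0.0012,0,0,20],[255,0,0,-0.0018,0,0,30],[255,0,0,-0.0021,0,0,20],[255,0,0,-0.0027,0,0,10],[255,0,0,-0.0033,0,0,0],[255,0,0,-0.0039,0,0,-10],[255,0,0,-0.0045,0,0,-20],[255,0,0,-0.0051,0,0,-30],[255,0,0,-0.0054,0,0,-20],[255,0,0,-0.006,0,0,-10],[255,0,0,-0.0066,0,0,0]]

```text
clock: 9.88
tcp_pos: [0.5977, 0.0253, 0.1331]
orientation: [-0.001, -0.382, 0.924, 0.0]
wrist_force: [2.0, -1.3, -11.8]
finger_gap: 0.0144
grip_force: 118.0
```

Call:
drive_tool:
  deltas:
    - [[255,0,0,-0.0006,0,0,10],[255,0,0,-0.0012,0,0,20],[255,0,0,-0.0018,0,0,30],[255,0,0,-0.0021,0,0,20],[255,0,0,-0.0027,0,0,10],[255,0,0,-0.0033,0,0,0],[255,0,0,-0.0039,0,0,-10],[255,0,0,-0.0045,0,0,-20],[255,0,0,-0.0051,0,0,-30],[255,0,0,-0.0054,0,0,-20],[255,0,0,-0.006,0,0,-10],[255,0,0,-0.0066,0,0,0]]

```text
clock: 11.38
tcp_pos: [0.5986, 0.0257, 0.142]
orientation: [0.0, -0.382, 0.924, 0.0]
wrist_force: [-0.8, 0.0, -0.0]
finger_gap: 0.015
grip_force: 119.7
```

The seal has let go and the force is zero. I lift and carry the plug to the tray.

Call:
drive_tool:
  deltas:
    - [[255,0,0,-0.01,0,0,0],[255,0,0,-0.025,0,0,0],[255,0,0,-0.045,0,0,0],[255,-0.012,0.023,-0.05,0,0,0],[255,-0.032,0.06,-0.05,0,0,0],[255,-0.055,0.102,-0.05,0,0,0],[255,-0.078,0.145,-0.05,0,0,0],[255,-0.1,0.185,-0.05,0,0,0],[255,-0.116,0.215,-0.05,0,0,0],[255,-0.1216,0.2256,-0.05,0,0,0],[255,-0.1216,0.2256,-0.03,0,0,0],[255,-0.1216,0.2256,0,0,0,0]]

```text
clock: 12.88
tcp_pos: [0.5266, 0.2712, 0.1431]
orientation: [0.002, -0.383, 0.924, -0.0]
wrist_force: [0.0, 0.6, -1.2]
finger_gap: 0.0145
grip_force: 119.7
```

```bash
python3 - <<'E'
from h import *
plan([.525,.271,.066])
i,P=cloud("side")
print("face now",np.nanmedian(P[160:215,250:300][abs(P[160:215,250:300,2]-.097)<.012][:,2]))
cv2.imwrite("pics/s2.png",i[100:240,170:340,::-1].repeat(3,0).repeat(3,1))
E
```

```text
t 12.88 tcp [0.5266 0.2712 0.1431] yaw 135.1 zt [ 0.0039  0.001  -1.    ] F [ 0.   0.6 -1.2] gap 0.0145
shift [0.0015 0.0012 0.0771]
face now 0.09694781631773486
```

View pics/s2.png

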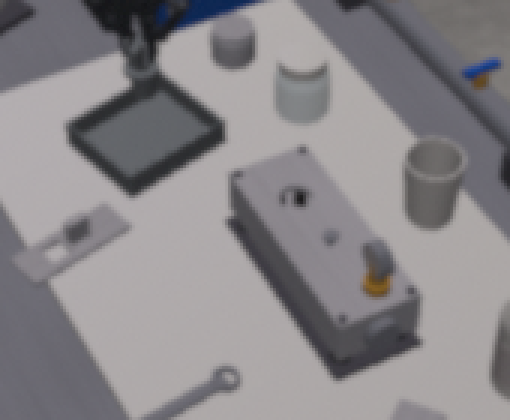

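The port is open at crop (295,196), the manifold is at rest, and the plug hangs over the tray at crop (145,75). I lower it, release and retreat.

Call:
drive_tool:
  deltas:
    - [[255,0,0,0.03,0,0,0],[255,0,0,0.055,0,0,0],[255,0,0,0.068,0,0,0],[255,0,0,0.074,0,0,0],[255,0,0,0.076,0,0,0],[255,0,0,0.076,0,0,0],[255,0,0,0.076,0,0,0]]

```text
clock: 13.8
tcp_pos: [0.5256, 0.2713, 0.0665]
orientation: [0.001, -0.383, 0.924, -0.0]
wrist_force: [0.5, -0.5, -0.5]
finger_gap: 0.0146
grip_force: 119.7
```

Call:
drive_tool:
  deltas:
    - [[255,0,0,0.001,0,0,0],[150,0,0,0.001,0,0,0],[80,0,0,0.001,0,0,0],[0,0,0,0.001,0,0,0],[0,0,0,0.001,0,0,0],[0,0,0,0.001,0,0,0],[0,0,0,-0.03,0,0,0],[0,0,0,-0.08,0,0,0],[0,0,0,-0.13,0,0,0],[0,0,0,-0.16,0,0,0],[0,0,0,-0.16,0,0,0]]

```text
clock: 15.18
tcp_pos: [0.5267, 0.2717, 0.2289]
orientation: [0.003, -0.383, 0.924, -0.0]
wrist_force: [-0.1, 0.1, 0.2]
finger_gap: 0.0855
grip_force: 0.0
```

```bash
python3 - <<'E'
from h import *
plan([.55,-.28,.28],127.0)
i,P=cloud("wrist");Z=P[...,2]
m=(abs(P[...,0]-.525)<.08)&(abs(P[...,1]-.271)<.08)&(Z>.06)&(Z<.12)
print("plug",m.sum(),P[m].mean(0),Z[m].max(), P[m&(Z>Z[m].max()-.006)].mean(0))
E
```

```text
t 15.18 tcp [0.5267 0.2717 0.2289] yaw 134.98 zt [ 0.0057  0.0021 -1.    ] F [-0.1  0.1  0.2] gap 0.0855
shift [ 0.3732 -0.4068 -0.0521]
rotvec [-0.12  0.33  7.98]
plug 660 [0.52459976 0.27037865 0.09098751] 0.09799433224328291 [0.52548204 0.2712567  0.0955747 ]
```

The plug stands in the tray with its grip about 71 mm above the tray's underside. Next I go above the keyhole plate.

Call:
drive_tool:
  deltas:
    - [[0,0.02,-0.022,-0.03,0,0,1],[0,0.056,-0.062,-0.042,0,0,2],[0,0.094,-0.104,-0.042,0,0,3],[0,0.132,-0.147,-0.042,0,0,4],[0,0.17,-0.189,-0.042,0,0,5],[0,0.208,-0.231,-0.042,0,0,6],[0,0.246,-0.273,-0.042,0,0,7],[0,0.284,-0.315,-0.042,0,0,7.7],[0,0.322,-0.358,-0.042,0,0,7.7],[0,0.352,-0.391,-0.042,0,0,7.7],[0,0.368,-0.409,-0.042,0,0,7.7],[0,0.368,-0.409,-0.042,0,0,7.7]]

```text
clock: 16.73
tcp_pos: [0.5534, -0.2792, 0.2659]
orientation: [-0.001, -0.319, 0.948, 0.001]
wrist_force: [0.5, 0.5, -0.9]
finger_gap: 0.0856
grip_force: 0.0
```

Call:
drive_tool:
  deltas:
    - [[0,0,0,0.02,0,0,0],[0,0,0,0.04,0,0,0],[0,0,0,0.04,0,0,0],[0,0,0,0.04,0,0,0]]

```text
clock: 17.23
tcp_pos: [0.5542, -0.2772, 0.2284]
orientation: [0.0, -0.32, 0.947, -0.0]
wrist_force: [0.2, 0.8, 0.5]
finger_gap: 0.0856
grip_force: 0.0
```

```bash
python3 - <<'E'
from h import *
plan([.5556,-.2776,.1],127.3)
i,P=cloud("wrist","pics/w3.png");np.savez("w3.npz",i=i,P=P);Z=P[...,2]
near=np.hypot(P[...,0]-.555,P[...,1]+.28)<.09
t=near&(Z>.043)&(Z<.056);print("tab top",t.sum(),P[t].mean(0).round(4),np.median(Z[t]),cv2.minAreaRect((P[t][:,:2]*1000).astype(np.float32)))
g=i.astype(int).sum(2)/3
for name,m in (("depth",near&(Z>.0146)&(Z<.0195)),):
    m=cv2.morphologyEx(m.astype(np.uint8),cv2.MORPH_OPEN,np.ones((3,3)))
    n,l,st,_=cv2.connectedComponentsWithStats(m);m=l==1+np.argmax(st[1:,4])
    print(name,m.sum(),P[m].mean(0),cv2.minAreaRect((P[m][:,:2]*1000).astype(np.float32)))
E
```

```text
t 17.23 tcp [ 0.5542 -0.2772  0.2284] yaw 127.36 zt [ 5.e-04  1.e-04 -1.e+00] F [0.2 0.8 0.5] gap 0.0856
shift [-0.0008 -0.0011  0.1284]
rotvec [-0.01  0.02  0.06]
tab top 699 [ 0.5697 -0.3256  0.0461] 0.045312890434856534 ((567.2996826171875, -317.70794677734375), (42.90949630737305, 96.67984771728516), 20.875965118408203)
depth 3459 [ 0.54811567 -0.28532882  0.01687826] ((548.9121704101562, -285.0287780761719), (139.37973022460938, 52.05610275268555), 37.01140594482422)
```

View pics/w3.png

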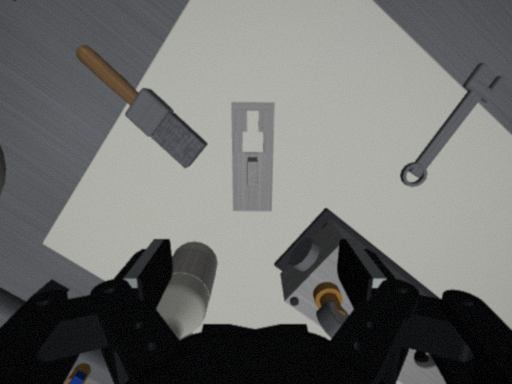

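The plate at (253,155) is aligned with the tool: its slot is at (253,120) and the tab at (253,172). I check the tab and the clearance to the bottle and manifold.

```bash
python3 - <<'E'
from h import *
P=np.load("w3.npz")["P"];Z=P[...,2]
t=(np.hypot(P[...,0]-.557,P[...,1]+.279)<.028)&(Z>.041)&(Z<.056)
print("tab",t.sum(),P[t].mean(0).round(4),np.median(Z[t]),cv2.minAreaRect((P[t][:,:2]*1000).astype(np.float32)))
Q=np.load("top0.npz")["P"];c=(np.hypot(Q[...,0]-.70,Q[...,1]+.27)<.09)&(Q[...,2]>.05)
print("bottle",c.sum(),cv2.minEnclosingCircle((Q[c][:,:2]*1000).astype(np.float32)))
b=np.median(Q[c][:,:2],0);d=b-[.557,-.2785]
for n,a in(("x",217.3),("y",127.3)):print(n,d@[np.cos(np.radians(a)),np.sin(np.radians(a))])
plan([.557,-.2785,.026],127.1)
E
```

```text
tab 260 [ 0.5562 -0.2796  0.0486] 0.04869777179528745 ((556.853759765625, -278.97515869140625), (27.873699188232422, 11.819616317749023), 37.19721603393555)
bottle 485 ((713.7681884765625, -259.40899658203125), 32.35520553588867)
x -0.12987139551279295
y -0.06809365556439315
t 17.27 tcp [ 0.5544 -0.2776  0.2288] yaw 127.35 zt [ 1.2e-03 -5.0e-04 -1.0e+00] F [-0.  -0.7 -0.2] gap 0.0852
shift [-0.0014 -0.0021  0.2028]
rotvec [-0.06  0.04  0.25]
```

Call:
drive_tool:
  deltas:
    - [[0,-0.0011,-0.0026,0.045,0,0,0.2],[0,-0.0011,-0.0026,0.09,0,0,0.2],[0,-0.0011,-0.0026,0.13,0,0,0.2],[0,-0.0011,-0.0026,0.165,0,0,0.2],[0,-0.0011,-0.0026,0.188,0,0,0.2],[0,-0.0011,-0.0026,0.198,0,0,0.2],[0,-0.0011,-0.0026,0.198,0,0,0.2],[0,-0.0011,-0.0026,0.198,0,0,0.2]]

```text
clock: 18.27
tcp_pos: [0.5574, -0.2803, 0.0312]
orientation: [0.001, -0.318, 0.948, -0.001]
wrist_force: [-0.3, -0.8, 0.4]
finger_gap: 0.0856
grip_force: 0.0
```

```bash
python3 -c "
from h import *
plan([.5569,-.279,.0215],127.2)"
```

```text
t 18.27 tcp [ 0.5574 -0.2803  0.0312] yaw 127.09 zt [ 0.0021 -0.0012 -1.    ] F [-0.3 -0.8  0.4] gap 0.0856
shift [-0.0004  0.0013  0.0097]
rotvec [-0.13  0.05 -0.11]
```

Call:
drive_tool:
  deltas:
    - [[0,0,0.001,0.005,0,0,0],[0,0,0.001,0.0095,0,0,0],[0,0,0.001,0.0095,0,0,0],[120,0,0.001,0.0095,0,0,0],[255,0,0.001,0.0095,0,0,0],[255,0,0.001,0.0095,0,0,0],[255,0,0.001,0.0095,0,0,0],[255,0,0.001,0.0095,0,0,0],[255,0,0.001,0.0095,0,0,0]]
  newtons: 80

```text
clock: 19.4
tcp_pos: [0.5559, -0.279, 0.0204]
orientation: [0.0, -0.318, 0.948, -0.0]
wrist_force: [-0.5, 0.6, 2.5]
finger_gap: 0.0106
grip_force: 78.8
```

```bash
python3 -c "
from h import *
plan([.5569,-.279,.0215],127.2)"
```

```text
t 19.4 tcp [ 0.5559 -0.279   0.0204] yaw 127.08 zt [ 4.e-04 -1.e-04 -1.e+00] F [-0.5  0.6  2.5] gap 0.0106
shift [-0.0008 -0.0006 -0.0011]
rotvec [-0.02  0.01 -0.12]
```

Call:
drive_tool:
  deltas:
    - [[255,0,0,-0.02,0,0,0],[255,0,0,-0.06,0,0,0],[255,0,0,-0.11,0,0,0],[255,0,0,-0.16,0,0,0],[255,-0.012,0.012,-0.19,0,0,-4],[255,-0.04,0.039,-0.2,0,0,-11],[255,-0.075,0.072,-0.2,0,0,-20],[255,-0.112,0.107,-0.2,0,0,-30],[255,-0.147,0.14,-0.2,0,0,-40],[255,-0.175,0.166,-0.2,0,0,-48],[255,-0.188,0.179,-0.2,0,0,-52.1],[255,-0.188,0.179,-0.2,0,0,-52.1]]

```text
clock: 20.9
tcp_pos: [0.5975, -0.0213, 0.2195]
orientation: [-0.0, -0.703, 0.711, 0.001]
wrist_force: [-0.2, -1.1, -2.0]
finger_gap: 0.0109
grip_force: 78.2
```

Call:
drive_tool:
  deltas:
    - [[255,0,0,0.03,0,0,0],[255,0,0,0.06,0,0,0],[255,0,0,0.06,0,0,0],[255,0,0,0.06,0,0,0]]

```text
clock: 21.4
tcp_pos: [0.5981, -0.0236, 0.161]
orientation: [0.0, -0.702, 0.713, -0.0]
wrist_force: [0.6, -0.2, -1.4]
finger_gap: 0.0107
grip_force: 78.2
```

```bash
python3 - <<'E'
from h import *
plan([.5981,-.0227,.13],179.2)
i,P=cloud("wrist","pics/w4.png");np.savez("w4.npz",i=i,P=P)
i,P=cloud("top");np.savez("t4.npz",i=i,P=P)
E
```

```text
t 21.4 tcp [ 0.5981 -0.0236  0.161 ] yaw 179.1 zt [ 7.e-04 -2.e-04 -1.e+00] F [ 0.6 -0.2 -1.4] gap 0.0107
shift [-0.0009  0.      0.031 ]
rotvec [-0.04 -0.01 -0.1 ]
```

View pics/w4.png

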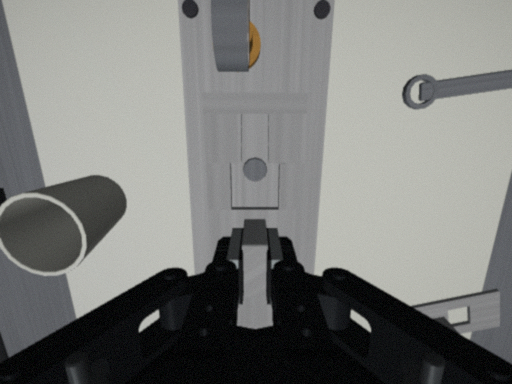

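The wrist view shows the plate held over the manifold. Its square hole spans about (230–280, 163–208) and the stud is inside the view of it at (255,168). I measure both in 3D.

```bash
python3 - <<'E'
from h import *
P=np.load("w4.npz")["P"];Z=P[...,2]
v,u=np.mgrid[:384,:512]
h,e=np.histogram(Z[90:215,195:315],bins=np.arange(.09,.18,.003));print([(round(float(a),3),int(b)) for a,b in zip(e,h) if b>60])
s=(u>240)&(u<270)&(v>152)&(v<184)&(Z>.106)&(Z<.116);print("stud",s.sum(),P[s].mean(0).round(4),np.round(cv2.minEnclosingCircle((P[s][:,:2]*1000).astype(np.float32)),1) if 0 else cv2.minEnclosingCircle((P[s][:,:2]*1000).astype(np.float32)))
# plate top surface
p=(u>190)&(u<320)&(v>85)&(v<235)&(Z>.145)&(Z<.170)
A=np.c_[P[p][:,:2],np.ones(p.sum())];c,*_=np.linalg.lstsq(A,P[p][:,2],rcond=None)
r=abs(A@c-P[p][:,2]);k=r<.003;c,*_=np.linalg.lstsq(A[k],P[p][k][:,2],rcond=None)
print("plane",c,"z at",c@[.598,-.05,1])
Q=P[p][k];print("extent",Q[:,0].min(),Q[:,0].max(),Q[:,1].min(),Q[:,1].max(),cv2.minAreaRect((Q[:,:2]*1000).astype(np.float32)))
# hole edges: rays of image hole pixels intersected with plate top: grid occupancy
x=np.arange(.565,.631,.002)
for y0 in np.arange(-.108,-.028,.004):
    b=(abs(Q[:,1]-y0)<.002);print(round(y0,3),''.join('#' if (abs(Q[b,0]-a)<.001).any() else '.' for a in x))
E
```

```text
[(0.093, 666), (0.096, 5011), (0.108, 310), (0.111, 132), (0.153, 315), (0.156, 8434)]
stud 444 [ 0.5978 -0.0547  0.1106] ((597.8118896484375, -54.52724838256836), 8.36958122253418)
plane [0.00112243 0.00043908 0.1566728 ] z at 0.1573220579526214
extent 0.5713090966056728 0.6241065756813748 -0.10316374934309845 -0.026566015187746955 ((597.7508544921875, -64.85606384277344), (75.994384765625, 52.348506927490234), 89.28131866455078)
-0.108 ..................................
-0.104 ...###########################....
-0.1 ...###########################....
-0.096 ...###########################....
-0.092 ...###########################....
-0.088 ...###########......##########....
-0.084 ...###########......##########....
-0.08 ...###########......##########....
-0.076 ...###########......##########....
-0.072 ...###########......##########....
-0.068 ...###########......##########....
-0.064 ....#######............#######....
-0.06 ...########............#######....
-0.056 ...########............########...
-0.052 ....#######............#######....
-0.048 ...########............#######....
-0.044 ...###########################....
-0.04 ....###########################...
-0.036 ....###########################...
-0.032 ....##########......##########....
```

Plate flat, with the mouth within 1 mm of the stud. I descend.

Call:
drive_tool:
  deltas:
    - [[255,-0.0005,0,0.015,0,0,0],[255,-0.0005,0,0.03,0,0,0],[255,-0.0005,0,0.042,0,0,0],[255,-0.0005,0,0.049,0,0,0],[255,-0.0005,0,0.051,0,0,0],[255,-0.0005,0,0.053,0,0,0],[255,-0.0005,0,0.0545,0,0,0],[255,-0.0005,0,0.0545,0,0,0],[255,-0.0005,0,0.0545,0,0,0]]

```text
clock: 22.62
tcp_pos: [0.5979, -0.0223, 0.1059]
orientation: [0.0, -0.702, 0.712, -0.0]
wrist_force: [1.2, -0.4, -2.0]
finger_gap: 0.0106
grip_force: 78.2
```

```bash
python3 -c "
from h import *
plan([.5981,-.0227,.1055],179.2)"
```

```text
t 22.62 tcp [ 0.5979 -0.0223  0.1059] yaw 179.18 zt [ 4.e-04 -0.e+00 -1.e+00] F [ 1.2 -0.4 -2. ] gap 0.0106
shift [ 0.0004 -0.0002  0.0004]
rotvec [-0.03  0.   -0.02]
```

Call:
drive_tool:
  deltas:
    - [[255,0,0,0.0006,0,0,0],[255,0,0,0.0008,0,0,0],[255,-0.003,0,0.0008,0,0,0],[255,-0.007,0,0.0008,0,0,0],[255,-0.012,0,0.0008,0,0,0],[255,-0.017,0,0.0008,0,0,0],[255,-0.022,0,0.0008,0,0,0],[255,-0.027,0,0.0008,0,0,0],[255,-0.031,0,0.0008,0,0,0],[255,-0.033,0,0.0008,0,0,0],[255,-0.033,0,0.0008,0,0,0],[255,-0.033,0,0.0008,0,0,0]]

```text
clock: 24.12
tcp_pos: [0.5987, 0.0109, 0.1054]
orientation: [0.0, -0.702, 0.712, -0.0]
wrist_force: [-0.4, -3.1, 5.3]
finger_gap: 0.0107
grip_force: 79.3
```

```bash
python3 - <<'E'
from h import *
plan([.5983,.0107,.105],179.2)
i,P=cloud("wrist");Z=P[...,2]
v,u=np.mgrid[:384,:512]
m=(abs(P[...,0]-.598)<.04)&(P[...,1]<-.025)&(P[...,1]>-.085)
s=m&(Z>.107)&(np.hypot(P[...,0]-.598,P[...,1]+.0543)<.012);print("stud",s.sum(),P[s].mean(0),cv2.minEnclosingCircle((P[s][:,:2]*1000).astype(np.float32)))
p=m&(abs(Z-.102)<.0025)&(np.hypot(P[...,0]-.598,P[...,1]+.0543)>.011)
Q=P[p];print("plate end y",Q[:,1].min(),"x",np.percentile(Q[:,0],[.5,99.5]),np.median(Q[:,2]))
A=np.c_[Q[:,:2],np.ones(len(Q))];print(np.linalg.lstsq(A,Q[:,2],rcond=None)[0])
E
```

```text
t 24.12 tcp [0.5987 0.0109 0.1054] yaw 179.19 zt [ 1.1e-03 -3.0e-04 -1.0e+00] F [-0.4 -3.1  5.3] gap 0.0107
shift [0.0002 0.0004 0.0004]
rotvec [-0.06 -0.01 -0.01]
stud 976 [ 0.59786923 -0.05453833  0.11058585] ((597.8607788085938, -54.402706146240234), 8.420733451843262)
plate end y -0.06861488352389092 x [0.57234348 0.62402567] 0.10173946896014316
[ 0.00086202 -0.00032684  0.10120979]
```

Home: slot_end at y≈-0.054 against the stud at -0.0545, and the plate is flat on the face. I release and retreat.

Call:
drive_tool:
  deltas:
    - [[200,0,0,0,0,0,0],[120,0,0,0,0,0,0],[0,0,0,0,0,0,0],[0,0,0,0,0,0,0],[0,0,0,0,0,0,0],[0,0,0,-0.02,0,0,0],[0,0,0,-0.06,0,0,0],[0,0,0,-0.11,0,0,0],[0,0,0,-0.14,0,0,0],[0,0,0,-0.14,0,0,0]]

```text
clock: 25.42
tcp_pos: [0.5999, 0.0106, 0.2481]
orientation: [0.002, -0.702, 0.712, -0.002]
wrist_force: [0.5, 0.2, -1.0]
finger_gap: 0.0853
grip_force: 0.0
```

```bash
python3 - <<'E'
from h import *
plan([.5983,.0107,.105],179.2)
i,P=cloud("wrist","pics/w5.png");Z=P[...,2]
st=np.hypot(P[...,0]-.598,P[...,1]+.0543)
p=(abs(P[...,0]-.598)<.04)&(P[...,1]<.09)&(P[...,1]>-.085)&(Z>.0995)&(Z<.105)
p=cv2.morphologyEx(p.astype(np.uint8),cv2.MORPH_OPEN,np.ones((3,3)))>0
Q=P[p];print(p.sum(),cv2.minAreaRect((Q[:,:2]*1000).astype(np.float32)))
A=np.c_[Q[:,:2],np.ones(len(Q))];print(np.linalg.lstsq(A,Q[:,2],rcond=None)[0],np.median(Q[:,2]))
s=(Z>.107)&(st<.012);print("stud",cv2.minEnclosingCircle((P[s][:,:2]*1000).astype(np.float32)))
E
```

```text
t 25.43 tcp [0.5999 0.0106 0.2481] yaw 179.18 zt [ 6.e-03 -5.e-04 -1.e+00] F [ 0.5  0.2 -1. ] gap 0.0853
shift [-0.0002  0.0025  0.1431]
rotvec [-0.35 -0.02 -0.02]
5022 ((598.7359619140625, 1.0734100341796875), (138.52972412109375, 52.16948699951172), 89.3123550415039)
[-0.00022793  0.00091378  0.10194602] 0.10182233240121921
stud ((597.7907104492188, -54.10139083862305), 8.399386405944824)
```

View pics/w5.png

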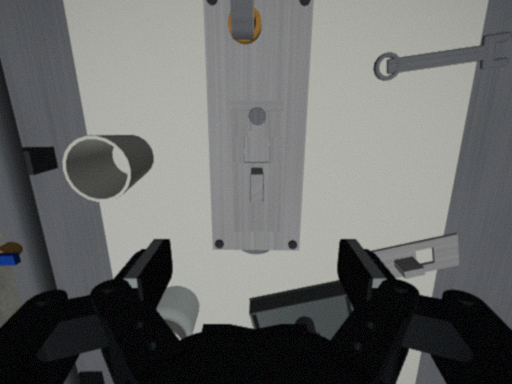

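The view shows the plate flat on the manifold, with the stud at the slot's narrow end (257,115) and the port covered. The arm is clear, so I hand in.

```bash
python3 -c "
from workcell import hand_in
print(hand_in())"
```

```text
the job is handed in; nothing more can be done
None
```

The job is handed in at about 25 s of the 72 s; no verdict came back, but by my measurements the plug stands in the grey tray and the keyhole plate lies flat, with the stud at the slot's narrow end, the cover centre within about 1 mm of the port, and no measurable lift of the manifold when I checked during and after the pull.

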